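# Load the bottle carrier and weigh it on the hook scale

## Robot

A 7-joint arm with a two-finger parallel gripper is mounted at the origin on the work surface. World frame = base frame: x ahead of the robot, y to its left, z up, the work surface at z = 0. Lengths are in m, angles in rad, forces in N, time in s.
With the tool pointing down it reaches from about 0.4 to 0.875 m from the base axis. Payload 19.3 kg.
Tool frame: the origin (TCP) lies at the very end of the fingers, on their centre line; the grasp point (between the pads) lies 19 mm behind it; z points along the fingers, y is the line along which they close (so a half turn about z gives the same grasp; the last joint's range is limited). The gripper opens to 85 mm and grips with 20 to 120 N. Pads are 22 mm wide; open, the fingers measure 114 mm over their backs; the gripper's body (76 mm by 85 mm) begins 54 mm behind the grasp point. The pads swing forward as they close: fully open they stand 13 mm farther back than shut.
Start: joints at [1.271, 0.521, -0.036, 1.599, 0.021, 1.021, -0.113], TCP at [0.142, -0.609, 0.231] pointing down, gripper open.
Joint ranges: [-2.91, 2.91], [-0.3, 2.13], [-1.5, 1.42], [0.17, 2.43], [-1.26, 4.41], [0.16, 1.93], [-2.52, 2.52]. Speed limits (rad/s): [1.89, 1.89, 2.39, 2.39, 3.01, 3.01, 3.01].

## Interface

Orientations are given as [roll, pitch, yaw] about the fixed x, y, z axes, in that order (R = Rz(yaw) Ry(pitch) Rx(roll)).
In Python, from workcell import monitor, optics, job_done gives the robot as it stands.
- The arm moves only by the shell command python3 -m handwheel 'ROWS' [FORCE]. ROWS is JSON, a list of rows, each an object of numbers: "dx", "dy", "dz": the shift along the tool's x, y, z in cm; "wx", "wy", "wz": the turn, a rotation vector about the tool's x, y, z in rad; "claw": the opening in per cent of the stroke, from 0 (shut) to 100 (fully open). A call has 1 to 8 rows; each row shifts and turns the commanded pose from where the row before left it, along the tool's axes as they then stand; what a row does not reach is not made up. A row lasts 1/8 s, in which the tool goes at most 62.5 mm and 10.7 degrees, less where a joint would pass 70% of its speed; a pose out of reach is approached as far as the arm can. A call with a gripper value outside its range is refused whole. The fingers move at their own pace and stop on an object; FORCE is the grip in N (left out, the last holds). Time passes only in rows, so rows that do not move let the fingers close. It gives the time, the measured TCP pose, the force, the opening and the grip force at its end, in the units of the state.
- monitor.observe(): the state, without advancing time (a new reading comes with each control period).
- optics.grab_frame(name): name is "scene" or "top" or "wrist"; returns a dict with "frame" (480x640x3 uint8, blue, green, red), "fovy" (degrees; the focal length in pixels is half the picture's height over the tangent of half this angle, whatever the lens; pixels are square), "cx", "cy" (the principal point, pixels), "R" (3x3) and "t" (3): a world point X has camera coordinates R X + t. Camera axes: x right, y down, z forward; pixel columns grow to the right and rows downward; lengths in m; the calibration is good to about 2 mm. The wrist camera is an equidistant fisheye: a pixel r from the principal point sees the ray r / f radians off the axis. A picture is of the moment at which its call begins. There is no depth.
- job_done(): hands the job in; it is judged then, once.
Trained networks look in the newest picture that a camera, given by its name, has taken for a name from the list of things; names that differ only in an ending like _2 or _b are one class to them, and where a whole thing is asked for, a point or a joint stands for the part that bears it (a point fixed in the world has none). Each returns a list of dicts, best first, with "p" (0 to 1); they miss things now and then, are a little off and sometimes report something else, mostly with a low value. They report only what shows in the picture. A call takes as long as a camera call. They do not tell look-alikes from the thing itself.
- optics.masks_of(name, camera): "region" (480x640 bool, what is visible of it) and "rect" ([left, top, width, height] in pixels, round what is visible of it).
The state is a dict: "clock": time; "qpos": joint angles; "qd": joint speeds; "joint_efforts": joint torques, N m; "position": TCP position; "tool_rot": TCP orientation; "force": force on the tool from outside, world axes, zero at the start; "moment": the same for the moment, N m; "grip_width": finger opening in m; "finger_force": force on a finger pad.
Only numpy, scipy, OpenCV 4.12 (cv2) and the standard library are available. Lean on these libraries where they do the work, as an engineer would, in place of code of your own. Each camera call takes 0.05 s, during which the arm holds its last target. There are 200 camera calls.

## Task

Put the loose bottle into the empty place of the steel two-bottle carrier, then weigh the loaded carrier: hang it by its eye in the bend of the bench scale's sprung hook. Lower it slowly, without forcing it against the hook, and let go only when the spring has taken over the whole weight, so that the hook neither jumps when you release nor is pulled down to its bottom stop. Leave the carrier hanging free and quite still with both bottles in it, and the other things on the bench where they are.

Things in the scene. Friction and masses are not known exactly. Their poses are not given: they have to be found in the camera images.
- bottle_center (a point): The loose bottle: white, grey screw cap, upright on the bench; 40 mm in diameter up to 60 mm, cap 35 mm in diameter, 85 mm tall in all, 0.12 to 0.145 kg, the twin of the one in the carrier (the smaller vial and larger jar near it are not wanted). The point is on its axis, half-way up.
- carrier: Loose steel two-bottle carrier. Origin at the centre of its underside; x across (tray 56 mm), y along (202 mm), z up. Tray 22 mm deep. Two end places for bottles: that at -y already holds a bottle (top at 89 mm), that at +y is empty. At y = 0 a flat upright, 8 mm thick in x and 36 mm wide, rises to 155 mm, with the eye and above it the grip. 0.10 to 0.63 kg without bottles, not told.
- empty_place (a point): Centre of the floor of the carrier's empty place, at (0, 74, 4) mm in the carrier's frame; axes as the carrier's. The place is 50 mm across x, 47 mm along y, its walls 18 mm above this floor. A bottle standing in it has its centre 42.5 mm above this point.
- carrier_grip (a point): Centre of the black grip at the top of the carrier's upright, 136 mm above its underside: 28 mm wide along the carrier's y, 10 mm thick along x, from 113 to 155 mm high. Axes as the carrier's.
- carrier_eye (a point): Point in the eye, a window through the upright along the carrier's x, 99.5 mm above the underside, 36.5 mm below carrier_grip. The window is 22 mm wide, from 37 to 6 mm below this point, and closes above in a 90 degree gable, peak 5.5 mm above it, that centres itself on the rod. Hung in the bend, this point meets hook_seat. Alike from both sides: it may hang either way round. Axes as the carrier's.
- scale: Fixed bench spring scale: base plate 220 x 140 mm, 19 mm high, and on it an aluminium column 60 mm wide, 346 mm high, its front face 46 mm from the origin in +x. Origin at the centre of the underside; x points from hook to column (the hook sticks out towards -x); z up. Stands on the bench's right half, column to the right, hook pointing left (+y) and somewhat to the robot: yaw -1.5 to -0.9.
- hook_seat (a point): Middle of the hook's bend, on the axis of its 8 mm rod, 60 mm from the scale's origin in -x and 255 mm up when empty; sinks with the hook. Axes as the scale's. The bend is level 8 mm either way in x; towards -x the rod turns up into the tip, its top 18 mm above this point, outermost 23 mm out; towards +x it rises to an arm 8 mm higher that runs to the carriage, 79 mm from this point.
- hook (a joint): Dip of the sprung hook, m: 0 when empty, growing as it sinks straight down, bottom stop at 0.100. It starts to sink at 0.2 N, then 10 mm for each newton (100 N/m), lightly damped: it bobs for a few seconds if let go too early or too late. The loaded carrier (0.34 to 0.91 kg) makes it dip 31 to 88 mm.
- vial: bystander: small white vial with grey cap, 26 mm in diameter, 55 mm tall; origin under its centre
- jar: bystander: large white jar, 72 mm in diameter, 115 mm tall; origin under its centre
- dishes: bystander: stack of three clear dishes, 90 mm in diameter, 47 mm tall; origin under its centre
- tipbox: bystander: pipette tip box, 85 x 122 mm, 66 mm tall; origin under its centre
- beaker: bystander: glass beaker, 68 mm in diameter, 85 mm tall; origin under its centre
- marker: bystander: marker pen lying on the bench, 125 mm long; origin under its middle
- filled_place (a point): Centre of the floor of the carrier's other place, at (0, -74, 4) mm in the carrier's frame, where the twin bottle already stands; axes as the carrier's.
- twin_center (a point): The twin bottle, same size and weight as the loose one, standing loose in the carrier's filled place; leave it there. The point is on its axis, half-way up.
Not all that is in view belongs to the job. Leave any orange or purple look-alike of the part that bears bottle_center alone.

How it is judged:
By the outcome, as a careful person would: the job done as asked, in the order asked, and still so for the second after the job is handed in, with the robot touching nothing.
It also fails if it takes over 72 s, if anything falls off the work surface, if the arm or the gripper's body presses on something with over 40 N, if the wrist force passes 120 N, or if a joint passes its speed limit or range.

## Working session

There is one attempt and no reset: what is moved stays moved. The work goes in short steps, Python scripts to look and compute and a shell command to move; the robot and the scene stay as the last step left them, time stands still between calls to the robot, and variables do not carry over. Pictures are saved under pics/ and viewed, at most 10 in all, crops included, and the job is handed in when it is done.

```bash
mkdir -p pics; ls; python3 - <<'E'
from workcell import monitor, optics
import cv2
s=monitor.observe()
print({k:s[k] for k in('clock','position','tool_rot','force','grip_width')})
for n in('scene','top'):
    f=optics.grab_frame(n); cv2.imwrite(f'pics/{n}0.png',f['frame']); print(n,f['fovy'],f['cx'],f['cy'],f['R'],f['t'])
    for o in('bottle_center','carrier','scale','hook','carrier_grip','vial','jar','dishes','tipbox','beaker','marker'):
        print(o,[(round(d['p'],2),d['rect']) for d in optics.masks_of(o,n)][:4])
E
```

```text
pics
{'clock': 0.0, 'position': array([ 0.14226659, -0.6082544 ,  0.23070785]), 'tool_rot': array([-3.14044439e+00,  2.73112492e-05,  2.29750761e-01]), 'force': array([-0.69146932,  0.0875302 ,  0.32833195]), 'grip_width': 0.08542278248961155}
scene 50.95575583186149 327.4837482884757 233.95670752397436 [[-0.83166347  0.55519153 -0.00991171]
 [ 0.36231037  0.52903249 -0.76736942]
 [-0.42079338 -0.64178423 -0.64112864]] [ 0.46398698 -0.02692251  1.43239965]
bottle_center [(0.87, [354.6, 324.4, 20.4, 32.5]), (0.82, [317.1, 339.3, 18.6, 38.5]), (0.57, [357.0, 355.9, 17.9, 40.3])]
carrier [(0.74, [350.8, 265.0, 88.1, 75.6])]
scale [(0.97, [226.7, 122.1, 61.7, 162.7])]
hook [(0.9, [237.1, 152.7, 27.4, 37.4])]
carrier_grip [(0.61, [350.5, 265.9, 90.2, 76.9])]
vial [(0.64, [276.0, 347.3, 14.9, 23.9])]
jar [(0.76, [390.7, 419.0, 47.9, 60.1])]
dishes [(0.94, [217.3, 281.8, 38.4, 41.9]), (0.63, [206.3, 180.3, 27.2, 37.2])]
tipbox [(0.72, [264.2, 159.7, 46.5, 43.1])]
beaker [(0.81, [206.0, 181.6, 25.9, 36.5])]
marker [(0.76, [492.2, 351.4, 50.0, 42.1]), (0.37, [216.6, 280.0, 36.2, 46.0])]
top 4
[... 353 characters left out ...]
 65.3, 41.2])]
carrier [(0.72, [228.5, 240.6, 62.7, 44.2]), (0.64, [153.2, 184.7, 32.8, 23.2])]
scale [(0.7, [335.2, 181.8, 91.9, 69.0])]
hook [(0.76, [366.9, 185.7, 48.0, 38.6]), (0.53, [421.6, 267.1, 44.0, 32.1]), (0.4, [334.9, 181.2, 90.6, 71.4])]
carrier_grip [(0.66, [230.7, 239.3, 60.9, 45.2]), (0.44, [164.0, 294.9, 35.1, 5.2])]
vial [(0.49, [266.2, 167.3, 6.1, 11.6])]
jar [(0.57, [153.8, 184.2, 31.7, 22.0])]
dishes [(0.67, [322.1, 153.8, 23.3, 32.6]), (0.54, [363.3, 184.1, 42.3, 38.5]), (0.51, [155.0, 185.5, 31.0, 24.1])]
tipbox [(0.62, [421.5, 272.1, 46.0, 27.5]), (0.15, [337.3, 182.9, 89.3, 65.4])]
beaker [(0.63, [438.3, 202.6, 21.9, 27.0])]
marker [(0.43, [162.5, 296.9, 35.6, 1.4])]
```

```bash
python3 - <<'E'
import cv2
a=cv2.imread('pics/scene0.png')[100:500,190:560]; cv2.imwrite('pics/s1.png',cv2.resize(a,None,fx=1.57,fy=1.57,interpolation=3))
b=cv2.imread('pics/top0.png')[140:320,140:480-20]; cv2.imwrite('pics/t1.png',cv2.resize(b,None,fx=2.5,fy=2.5,interpolation=3))
E
```

```text
(no output)
```

View pics/s1.png

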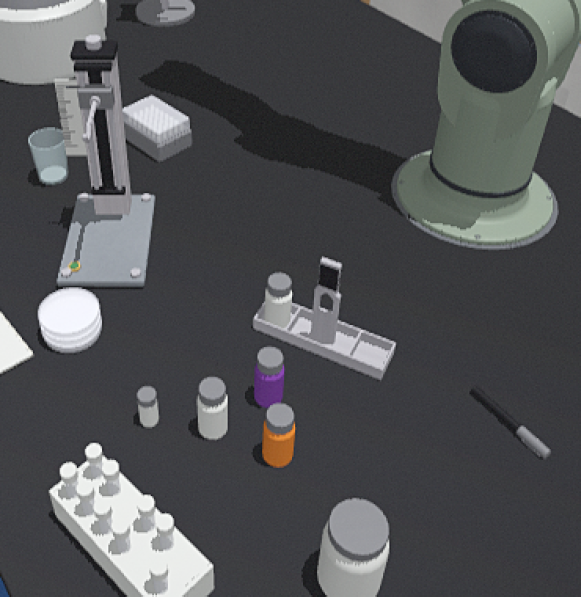

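View pics/t1.png

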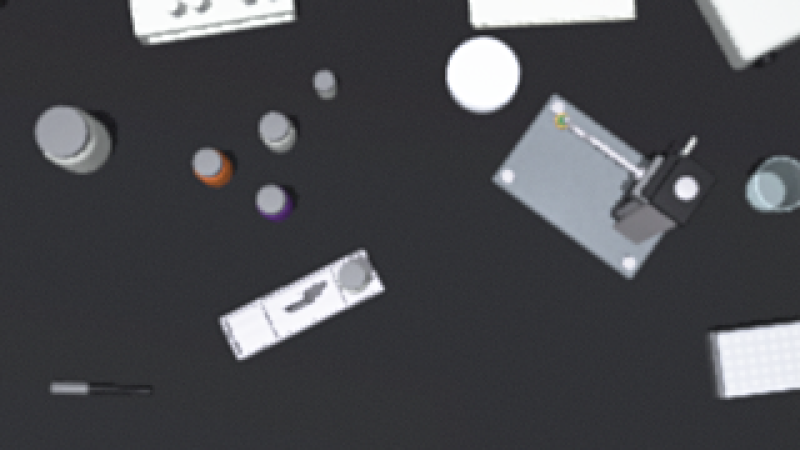

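```bash
cat > h.py <<'E'
import numpy as np, cv2
from scipy.optimize import minimize
from workcell import monitor, optics
def project(f,P,fish):
    c=np.asarray(P)@np.asarray(f['R']).T+f['t']; F=240/np.tan(np.radians(f['fovy'])/2)
    if fish:
        r=np.hypot(c[:,0],c[:,1])+1e-12; k=np.arctan2(r,c[:,2])/r
    else: k=1/c[:,2]
    return np.c_[f['cx']+F*k*c[:,0], f['cy']+F*k*c[:,1]]
def unproject(f,uv,z,fish):
    F=240/np.tan(np.radians(f['fovy'])/2); d=(np.array(uv,float)-[f['cx'],f['cy']])/F
    r=np.hypot(*d)+1e-12; v=np.array([*(d/r*np.sin(r)),np.cos(r)]) if fish else np.array([*d,1])
    R=np.asarray(f['R']); v=R.T@v; o=-R.T@f['t']; return o+v*(z-o[2])/v[2]
def box(x0,x1,y0,y1,z0,z1):
    t=np.linspace(0,1,9); g=np.array([(a,b,c) for a in t for b in t for c in t if sum(v in(0,1) for v in(a,b,c))>=2])
    return np.array([x0,y0,z0])+g*[x1-x0,y1-y0,z1-z0]
def cyl(r,z0,z1,x=0,y=0):
    a=np.linspace(0,2*np.pi,40); return np.vstack([np.c_[x+r*np.cos(a),y+r*np.sin(a),0*a+z] for z in(z0,z1)])
BOT=[cyl(.02,0,.06),cyl(.0175,.06,.085)]
CAR=[box(-.028,.028,-.101,.101,0,.022),box(-.004,.004,-.018,.018,0,.113),box(-.005,.005,-.014,.014,.113,.155)]
SCA=[box(-.11,.11,-.07,.07,0,.019)]
TW=[p+[0,-.074,.004] for p in BOT]
def place(p,parts): 
    x,y,a=p[0],p[1],(p[2] if len(p)>2 else 0); c,s=np.cos(a),np.sin(a); z=p[3] if len(p)>3 else 0
    return [q@np.array([[c,s,0],[-s,c,0],[0,0,1]])+[x,y,z] for q in parts]
def sil(f,parts,fish,k=4):
    m=np.zeros((480*k,640*k),np.uint8)
    for q in parts:
        h=cv2.convexHull((project(f,q,fish)*k*16+8*(k-1)).astype(np.int32)); cv2.fillConvexPoly(m,h,255,shift=4)
    return cv2.resize(m,(640,480),interpolation=cv2.INTER_AREA)/255.
def fit(p0,parts,views,step):
    """views: (frame, region, fish); minimise soft silhouette mismatch"""
    ms=[cv2.GaussianBlur(v[1].astype(float),(0,0),1) for v in views]
    def cost(p):
        return sum(np.abs(cv2.GaussianBlur(sil(v[0],place(p,parts),v[2]),(0,0),1)-m).sum()/m.sum() for v,m in zip(views,ms))
    p0=np.array(p0,float); S=np.vstack([p0]+[p0+np.eye(len(p0))[i]*step[i] for i in range(len(p0))])
    r=minimize(cost,p0,method='Nelder-Mead',options=dict(initial_simplex=S,xatol=2e-4,fatol=1e-4,maxiter=90))
    return r.x,r.fun
E
python3 - <<'E'
from h import *
V={}
fr={n:optics.grab_frame(n) for n in('scene','top')}
M={n:{o:optics.masks_of(o,n) for o in('bottle_center','carrier','scale')} for n in fr}
print('bot px top',[d['rect'] for d in M['top']['bottle_center']])
T=fr['top']
for d in M['top']['bottle_center'][:4]:
    r=d['rect'];print(unproject(T,(r[0]+r[2]/2,r[1]+r[3]/2),.06,False))
def bm(n,o,uv):
    return min(M[n][o],key=lambda d:np.hypot(d['rect'][0]+d['rect'][2]/2-uv[0],d['rect'][1]+d['rect'][3]/2-uv[1]))['region']
X=unproject(T,(252,192),.06,False); print(X)
print('bottle',fit(X[:2],BOT,[(T,bm('top','bottle_center',(252,192)),0),(fr['scene'],bm('scene','bottle_center',(326,358)),0)],[.01,.01]))
c=lambda u,v,z:unproject(T,(u/2.5+140,v/2.5+140),z,False)
cs=[c(*q,.022) for q in((219,318),(364,250),(384,290),(241,359))]; m=np.mean(cs,0); d=cs[0]+cs[3]-cs[1]-cs[2]
p=[m[0],m[1],np.arctan2(-d[0],d[1])];print('car corners',p)
print('carrier',fit(p,CAR+TW,[(T,bm('top','carrier',(260,262))|bm('top','bottle_center',(281,249)) if 0 else bm('top','carrier',(260,262)),0)],[.01,.01,.05]))
a,b=c(562,122,.26),c(645,172,.263); print('arm dir',np.arctan2(*(b-a)[1::-1]),a,b)
s=[c(*q,.019) for q in((555,95),(493,180),(630,278))]; print('base long yaw',np.arctan2(*(s[2]-s[1])[1::-1]),'ctr',(s[0]+s[2])/2, np.linalg.norm(s[2]-s[1]),np.linalg.norm(s[0]-s[1]))
E
```

```text
bot px top [[245.3, 186.3, 13.8, 14.2], [215.7, 199.2, 16.2, 13.5], [240.7, 212.8, 15.6, 16.0]]
[0.65675432 0.13993797 0.06      ]
[0.61517684 0.22759246 0.06      ]
[0.57006983 0.14909586 0.06      ]
[0.66117483 0.14068733 0.06      ]
bottle (array([0.66393245, 0.14866711]), np.float64(0.33142617336863345))
car corners [np.float64(0.44438584612218823), np.float64(0.11007622752786095), np.float64(0.4654387032791083)]
carrier (array([0.44504193, 0.11292003, 0.46667656]), np.float64(0.2121047476831142))
arm dir -2.1026217878973137 [ 0.64569977 -0.19303797  0.26      ] [ 0.59104624 -0.28592743  0.263     ]
base long yaw -2.1749074031155593 ctr [ 0.60359861 -0.25827112  0.019     ] 0.2157520650252644 0.13690991125872526
```

```bash
python3 -m handwheel '[{"dx":3.1,"dy":-3.2,"dz":-1.8},{"dx":3.1,"dy":-3.2,"dz":-1.8},{"dx":3.1,"dy":-3.2,"dz":-1.8},{"dx":3.1,"dy":-3.2,"dz":-1.8},{"dx":3.1,"dy":-3.2,"dz":-1.8},{"dx":3.1,"dy":-3.2,"dz":-1.8}]'; python3 -m handwheel '[{"dx":3.1,"dy":-3.2,"dz":-1.8},{"dx":3.1,"dy":-3.2,"dz":-1.8},{"dx":3.1,"dy":-3.2,"dz":-1.8},{"dx":3.1,"dy":-3.2,"dz":-1.8},{"dx":3.1,"dy":-3.2,"dz":-1.8},{"dx":3.1,"dy":-3.2,"dz":-1.8},{"dx":0}]'
python3 - <<'E'
from h import *
f=optics.grab_frame('wrist');np.save('w1.npy',f,allow_pickle=True);cv2.imwrite('pics/w1.png',f['frame'])
print(f['fovy'],-np.array(f['R']).T@f['t'],f['R'])
for o in('scale','hook','carrier','bottle_center'):print(o,[(round(d['p'],2),d['rect']) for d in optics.masks_of(o,'wrist')])
E
```

```text
65.70646984690485 [ 0.21930623 -0.59015547  0.37359586] [[ 2.28398982e-01 -9.73567605e-01 -1.54535091e-04]
 [-9.25886654e-01 -2.17262090e-01  3.09081039e-01]
 [-3.00944862e-01 -7.04507127e-02 -9.51035692e-01]]
scale []
hook []
carrier []
bottle_center []schema error: expected keys dx, dy, dz, wx, wy, wz, claw
schema error: expected keys dx, dy, dz, wx, wy, wz, claw
```

View pics/w1.png

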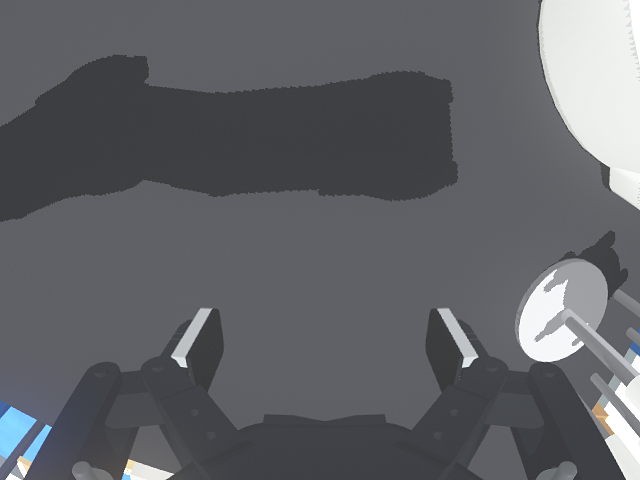

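```bash
python3 -m handwheel '[{"dx":3.1,"dy":-3.2,"dz":-1.8,"wx":0,"wy":0,"wz":0,"claw":100},{"dx":3.1,"dy":-3.2,"dz":-1.8,"wx":0,"wy":0,"wz":0,"claw":100},{"dx":3.1,"dy":-3.2,"dz":-1.8,"wx":0,"wy":0,"wz":0,"claw":100},{"dx":3.1,"dy":-3.2,"dz":-1.8,"wx":0,"wy":0,"wz":0,"claw":100},{"dx":3.1,"dy":-3.2,"dz":-1.8,"wx":0,"wy":0,"wz":0,"claw":100},{"dx":3.1,"dy":-3.2,"dz":-1.8,"wx":0,"wy":0,"wz":0,"claw":100}]'; python3 -m handwheel '[{"dx":3.1,"dy":-3.2,"dz":-1.8,"wx":0,"wy":0,"wz":0,"claw":100},{"dx":3.1,"dy":-3.2,"dz":-1.8,"wx":0,"wy":0,"wz":0,"claw":100},{"dx":3.1,"dy":-3.2,"dz":-1.8,"wx":0,"wy":0,"wz":0,"claw":100},{"dx":3.1,"dy":-3.2,"dz":-1.8,"wx":0,"wy":0,"wz":0,"claw":100},{"dx":3.1,"dy":-3.2,"dz":-1.8,"wx":0,"wy":0,"wz":0,"claw":100},{"dx":3.1,"dy":-3.2,"dz":-1.8,"wx":0,"wy":0,"wz":0,"claw":100},{"dx":0,"dy":0,"dz":0,"wx":0,"wy":0,"wz":0,"claw":100},{"dx":0,"dy":0,"dz":0,"wx":0,"wy":0,"wz":0,"claw":100}]'
python3 - <<'E'
from h import *
f=optics.grab_frame('wrist');np.save('w2.npy',f,allow_pickle=True);cv2.imwrite('pics/w2.png',f['frame'])
M={o:optics.masks_of(o,'wrist') for o in('scale','hook','carrier','bottle_center','hook_seat')}
np.save('m2.npy',M,allow_pickle=True)
for o in M:print(o,[(round(d['p'],2),d['rect']) for d in M[o]])
E
```

```text
clock: 2.6
position: [0.2803, -0.3779, 0.3401]
tool_rot: [3.141, -0.0, 0.23]
force: [1.3, -0.4, -0.3]
grip_width: 0.0857
finger_force: 0.0
clock: 3.6
position: [0.4168, -0.1504, 0.4471]
tool_rot: [3.141, 0.0, 0.229]
force: [0.6, -1.0, -0.1]
grip_width: 0.0857
finger_force: 0.0
scale [(0.57, [339.4, 1.0, 262.9, 155.9])]
hook [(0.97, [436.6, 2.2, 101.3, 104.8])]
carrier [(0.56, [113.4, 96.0, 121.0, 65.9])]
bottle_center [(0.81, [103.2, 2.0, 39.6, 31.6]), (0.64, [135.9, 28.1, 43.7, 32.7]), (0.52, [162.6, 1.6, 30.6, 8.6])]
hook_seat [(0.94, [433.7, 0.0, 101.9, 107.8])]
```

View pics/w2.png

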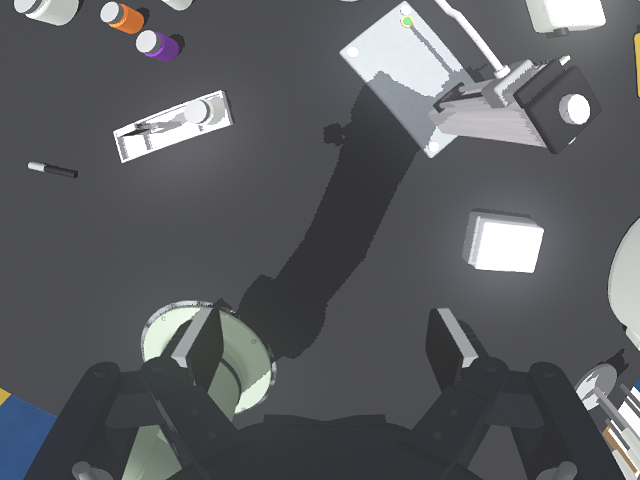

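```bash
python3 -m handwheel '[{"dx":4.4,"dy":-3.1,"dz":1,"wx":0,"wy":0,"wz":0,"claw":100},{"dx":4.4,"dy":-3.1,"dz":1,"wx":0,"wy":0,"wz":0,"claw":100},{"dx":4.4,"dy":-3.1,"dz":1,"wx":0,"wy":0,"wz":0,"claw":100},{"dx":4.4,"dy":-3.1,"dz":1,"wx":0,"wy":0,"wz":0,"claw":100},{"dx":4.4,"dy":-3.1,"dz":1,"wx":0,"wy":0,"wz":0,"claw":100},{"dx":0,"dy":0,"dz":0,"wx":0,"wy":0,"wz":0,"claw":100},{"dx":0,"dy":0,"dz":0,"wx":0,"wy":0,"wz":0,"claw":100}]'
python3 - <<'E'
from h import *
f=optics.grab_frame('wrist');np.save('w3.npy',f,allow_pickle=True);cv2.imwrite('pics/w3.png',f['frame'])
M={o:optics.masks_of(o,'wrist') for o in('scale','hook','carrier','bottle_center')}
np.save('m3.npy',M,allow_pickle=True)
for o in M:print(o,[(round(d['p'],2),d['rect']) for d in M[o]])
X=lambda P:project(f,np.array([P]),1)[0]
print('bottle pred',X([.664,.149,.085]))
for d in M['bottle_center']:
    r=d['rect']; x0=unproject(f,(r[0]+r[2]/2,r[1]+r[3]/2),.05,1); print(r,fit(x0[:2],BOT,[(f,d['region'],1)],[.01,.01]))
print('car',fit([.445,.112,.466],CAR+TW,[(f,M['carrier'][0]['region'],1)],[.01,.01,.05]))
E
```

```text
clock: 4.78
position: [0.5959, 0.0506, 0.397]
tool_rot: [3.142, 0.001, 0.23]
force: [-0.1, 0.5, -0.6]
grip_width: 0.0853
finger_force: 0.0
scale [(0.94, [445.9, 145.3, 194.1, 237.3])]
hook [(0.86, [588.6, 236.4, 51.4, 96.3]), (0.31, [195.5, 233.6, 134.8, 87.1])]
carrier [(0.94, [196.6, 237.0, 137.9, 81.4]), (0.55, [585.1, 235.1, 54.9, 38.9])]
bottle_center [(0.66, [180.3, 124.7, 43.1, 33.7]), (0.55, [244.1, 106.7, 38.9, 29.9])]
bottle pred [258.23537323 118.46513541]
[180.3, 124.7, 43.1, 33.7] (array([0.61511348, 0.22903766]), np.float64(0.0687911081380314))
[244.1, 106.7, 38.9, 29.9] (array([0.66251266, 0.14774195]), np.float64(0.07239965714985959))
car (array([0.44488284, 0.11342805, 0.47758336]), np.float64(0.25407359717559125))
```

View pics/w3.png

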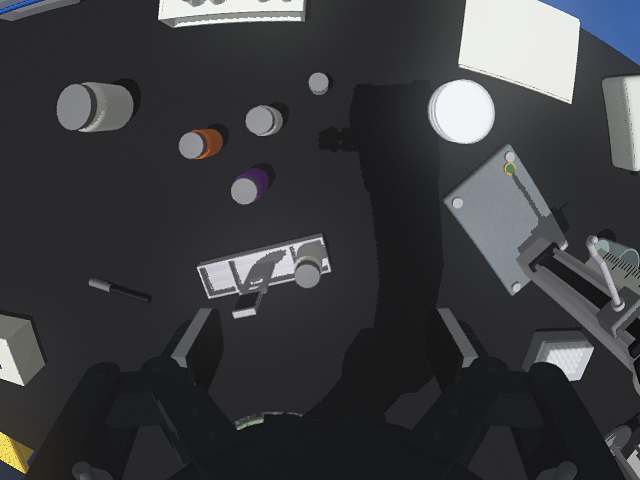

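```bash
cat >> h.py <<'E'
def goal(x,y,z,yaw):
    from scipy.spatial.transform import Rotation as Ro
    s=monitor.observe(); R=Ro.from_euler('xyz',s['tool_rot']); d=R.inv().apply(np.array([x,y,z])-s['position'])*100
    w=(R.inv()*Ro.from_euler('xyz',[np.pi,0,yaw])).as_rotvec(); print('go cm',d.round(2),'w',w.round(3),'t',round(s['clock'],2),'F',np.round(s['force'],1))
E
python3 -m handwheel '[{"dx":0,"dy":0,"dz":0,"wx":0,"wy":0,"wz":0.165,"claw":100},{"dx":0,"dy":0,"dz":0,"wx":0,"wy":0,"wz":0.165,"claw":100},{"dx":0,"dy":0,"dz":0,"wx":0,"wy":0,"wz":0.165,"claw":100},{"dx":0,"dy":0,"dz":0,"wx":0,"wy":0,"wz":0.165,"claw":100},{"dx":0,"dy":0,"dz":0,"wx":0,"wy":0,"wz":0.165,"claw":100},{"dx":0,"dy":0,"dz":0,"wx":0,"wy":0,"wz":0.165,"claw":100},{"dx":0,"dy":0,"dz":0,"wx":0,"wy":0,"wz":0.165,"claw":100},{"dx":0,"dy":0,"dz":0,"wx":0,"wy":0,"wz":0.165,"claw":100}]'
python3 -m handwheel '[{"dx":-1.4,"dy":-2.6,"dz":4.9,"wx":0,"wy":0,"wz":0,"claw":100},{"dx":-1.4,"dy":-2.6,"dz":4.9,"wx":0,"wy":0,"wz":0,"claw":100},{"dx":-1.4,"dy":-2.6,"dz":4.9,"wx":0,"wy":0,"wz":0,"claw":100},{"dx":-1.4,"dy":-2.6,"dz":4.9,"wx":0,"wy":0,"wz":0,"claw":100},{"dx":0,"dy":0,"dz":0,"wx":0,"wy":0,"wz":0,"claw":100},{"dx":0,"dy":0,"dz":0,"wx":0,"wy":0,"wz":0,"claw":100}]'
python3 - <<'E'
from h import *
f=optics.grab_frame('wrist');np.save('w4.npy',f,allow_pickle=True);cv2.imwrite('pics/w4.png',f['frame'])
M={o:optics.masks_of(o,'wrist') for o in('carrier','bottle_center','twin_center')}
np.save('m4.npy',M,allow_pickle=True)
for o in M:print(o,[(round(d['p'],2),d['rect']) for d in M[o]])
for d in M['bottle_center'][:4]:
    r=d['rect']; x0=unproject(f,(r[0]+r[2]/2,r[1]+r[3]/2),.06,1); print(r,fit(x0[:2],BOT,[(f,d['region'],1)],[.01,.01]))
if M['carrier']: print('car',fit([.445,.113,.477],CAR+TW,[(f,M['carrier'][0]['region'],1)],[.01,.01,.05]))
goal(.6625,.1477,.03,-1.093)
E
```

```text
clock: 6.02
position: [0.5947, 0.0493, 0.3876]
tool_rot: [3.122, 0.014, -0.845]
force: [0.3, 0.7, -0.1]
grip_width: 0.0852
finger_force: 0.0
clock: 6.78
position: [0.6306, 0.1595, 0.1907]
tool_rot: [3.121, 0.013, -0.843]
force: [0.4, 0.1, 0.3]
grip_width: 0.0857
finger_force: 0.0
carrier [(0.74, [422.3, 200.3, 145.2, 176.3])]
bottle_center [(0.89, [271.5, 156.3, 55.3, 65.5]), (0.68, [352.4, 220.1, 60.1, 79.4]), (0.66, [256.7, 251.1, 47.6, 82.2]), (0.46, [424.1, 198.4, 145.8, 176.4])]
twin_center [(0.78, [490.2, 210.0, 78.3, 67.7])]
[271.5, 156.3, 55.3, 65.5] (array([0.66266444, 0.14783287]), np.float64(0.04203189801962416))
[352.4, 220.1, 60.1, 79.4] (array([0.57206506, 0.14954145]), np.float64(0.043804036323259035))
[256.7, 251.1, 47.6, 82.2] (array([0.61552587, 0.22926912]), np.float64(0.040603556877161454))
[424.1, 198.4, 145.8, 176.4] (array([0.4603602 , 0.11322714]), np.float64(0.6758488663120162))
car (array([0.44346039, 0.11306639, 0.48717155]), np.float64(1.027996486714075))
go cm [ 3.21 -1.88 16.05] w [0.021 0.011 0.25 ] t 6.97 F [ 0.3 -0.1 -0.3]
```

View pics/w4.png

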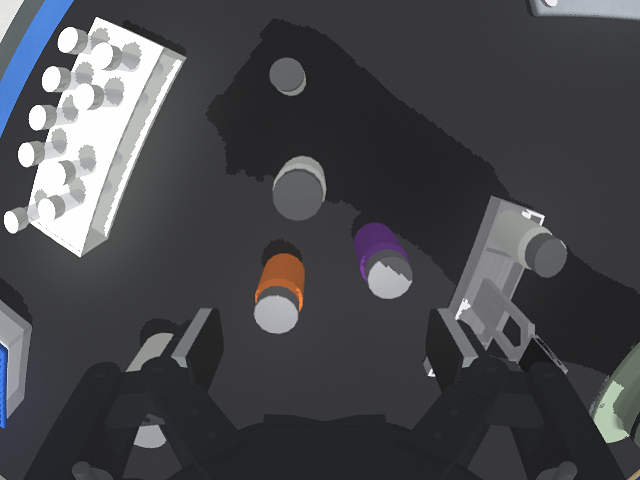

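```bash
python3 -m handwheel '[{"dx":0,"dy":0,"dz":0,"wx":0.01,"wy":0.005,"wz":0.125,"claw":100},{"dx":0,"dy":0,"dz":0,"wx":0.01,"wy":0.005,"wz":0.125,"claw":100},{"dx":0,"dy":0,"dz":0,"wx":0,"wy":0,"wz":0,"claw":100},{"dx":2.5,"dy":-2.3,"dz":5,"wx":0,"wy":0,"wz":0,"claw":100},{"dx":0,"dy":0,"dz":0,"wx":0,"wy":0,"wz":0,"claw":100},{"dx":0,"dy":0,"dz":0,"wx":0,"wy":0,"wz":0,"claw":100}]'
python3 -c "
from h import *
goal(.6627,.1478,.03,-1.093)"
```

```text
clock: 7.72
position: [0.6621, 0.1485, 0.1404]
tool_rot: [3.139, 0.002, -1.091]
force: [0.0, 0.6, 1.0]
grip_width: 0.0851
finger_force: 0.0
go cm [ 0.11 -0.05 11.04] w [0.002 0.002 0.002] t 7.72 F [0.  0.6 1. ]
```

```bash
python3 -m handwheel '[{"dx":0.1,"dy":0,"dz":4,"wx":0,"wy":0,"wz":0,"claw":100},{"dx":0,"dy":0,"dz":4,"wx":0,"wy":0,"wz":0,"claw":100},{"dx":0,"dy":0,"dz":3,"wx":0,"wy":0,"wz":0,"claw":100},{"dx":0,"dy":0,"dz":0,"wx":0,"wy":0,"wz":0,"claw":100},{"dx":0,"dy":0,"dz":0,"wx":0,"wy":0,"wz":0,"claw":35},{"dx":0,"dy":0,"dz":0,"wx":0,"wy":0,"wz":0,"claw":35},{"dx":0,"dy":0,"dz":0,"wx":0,"wy":0,"wz":0,"claw":35},{"dx":0,"dy":0,"dz":0,"wx":0,"wy":0,"wz":0,"claw":35}]' 30
```

```text
clock: 8.72
position: [0.6627, 0.1482, 0.0311]
tool_rot: [3.14, 0.001, -1.091]
force: [-2.3, 0.8, 10.2]
grip_width: 0.0389
finger_force: 29.1
```

```bash
python3 -m handwheel '[{"dx":0,"dy":0,"dz":-0.5,"wx":0,"wy":0,"wz":0,"claw":35},{"dx":0,"dy":0,"dz":-3,"wx":0,"wy":0,"wz":0,"claw":35},{"dx":0,"dy":0,"dz":-5,"wx":0,"wy":0,"wz":0,"claw":35},{"dx":0,"dy":0,"dz":-5,"wx":0,"wy":0,"wz":0,"claw":35},{"dx":0,"dy":0,"dz":-5,"wx":0,"wy":0,"wz":0,"claw":35},{"dx":0,"dy":0,"dz":0,"wx":0,"wy":0,"wz":0,"claw":35}]'
python3 - <<'E'
from h import *
for k in('3','4'):
    f=np.load(f'w{k}.npy',allow_pickle=True).item(); M=np.load(f'm{k}.npy',allow_pickle=True).item()
    m=M['carrier'][0]['region'].astype(bool)
    UP=[box(-.004,.004,-.018,-.011,0,.1),box(-.004,.004,.011,.018,0,.1),box(-.004,.004,-.018,.018,.1,.113)]
    for nm,P in (('notwin',[CAR[0],CAR[2]]+UP),('twin',[CAR[0],CAR[2]]+UP+TW)):
        p,c=fit([.445,.113,.475],P,[(f,m,1)],[.008,.008,.05]); print(k,nm,p,c)
        if nm=='notwin':
            S=sil(f,place(p,P),1)>.5; im=f['frame'].copy(); im[m&~S]=(0,0,255); im[S&~m]=(0,255,0); x,y,w,h=map(int,M['carrier'][0]['rect']); cv2.imwrite(f'pics/o{k}.png',im[max(0,y-20):y+h+20,max(0,x-20):x+w+20])
a=[cv2.resize(cv2.imread(f'pics/o{k}.png'),(390,390)) for k in '34']; cv2.imwrite('pics/o.png',np.hstack(a))
E
```

```text
clock: 9.48
position: [0.6641, 0.1479, 0.2187]
tool_rot: [-3.139, -0.0, -1.092]
force: [1.0, 0.1, -2.2]
grip_width: 0.0389
finger_force: 30.8
3 notwin [0.44482321 0.11329399 0.47627256] 0.20473727538397482
3 twin [0.44495031 0.11318051 0.47646112] 0.2540794183583163
4 notwin [0.44361313 0.11315299 0.48556241] 0.8049159336852986
4 twin [0.44349339 0.11310496 0.48733828] 0.9941810393958483
```

View pics/o.png

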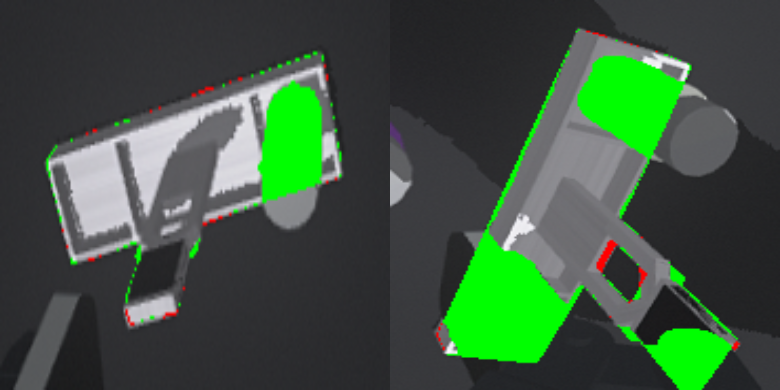

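```bash
python3 -m handwheel '[{"dx":-2.4,"dy":3.5,"dz":0,"wx":0,"wy":0,"wz":0,"claw":35},{"dx":-2.4,"dy":3.5,"dz":0,"wx":0,"wy":0,"wz":0,"claw":35},{"dx":-2.4,"dy":3.5,"dz":0,"wx":0,"wy":0,"wz":0,"claw":35},{"dx":-2.4,"dy":3.5,"dz":0,"wx":0,"wy":0,"wz":0,"claw":35},{"dx":-2.4,"dy":3.5,"dz":0,"wx":0,"wy":0,"wz":0,"claw":35},{"dx":-2.4,"dy":3.5,"dz":0,"wx":0,"wy":0,"wz":0,"claw":35},{"dx":0,"dy":0,"dz":0,"wx":0,"wy":0,"wz":0,"claw":35},{"dx":0,"dy":0,"dz":0,"wx":0,"wy":0,"wz":0,"claw":35}]'
python3 - <<'E'
from h import *
f=optics.grab_frame('wrist');cv2.imwrite('pics/w5.png',f['frame']);np.save('w5.npy',f,allow_pickle=True)
M={'carrier':optics.masks_of('carrier','wrist')};np.save('m5.npy',M,allow_pickle=True)
UP=[box(-.004,.004,-.018,-.011,0,.1),box(-.004,.004,.011,.018,0,.1),box(-.004,.004,-.018,.018,.1,.113)]
m=M['carrier'][0]['region']; print(M['carrier'][0]['rect'],fit([.4448,.1133,.476],[CAR[0],CAR[2]]+UP,[(f,m,1)],[.008,.008,.05]))
goal(.4109,.1791,.035,-1.093)
E
```

```text
clock: 10.48
position: [0.4101, 0.1792, 0.2153]
tool_rot: [3.139, 0.001, -1.091]
force: [0.4, -1.1, -1.4]
grip_width: 0.0392
finger_force: 31.0
[291.4, 24.9, 64.6, 217.1] (array([0.44439282, 0.11451182, 0.47432812]), np.float64(0.21160183040428374))
go cm [-0.02 -0.1  18.03] w [0.003 0.001 0.001] t 10.57 F [-0.2 -0.4 -1.6]
```

View pics/w5.png

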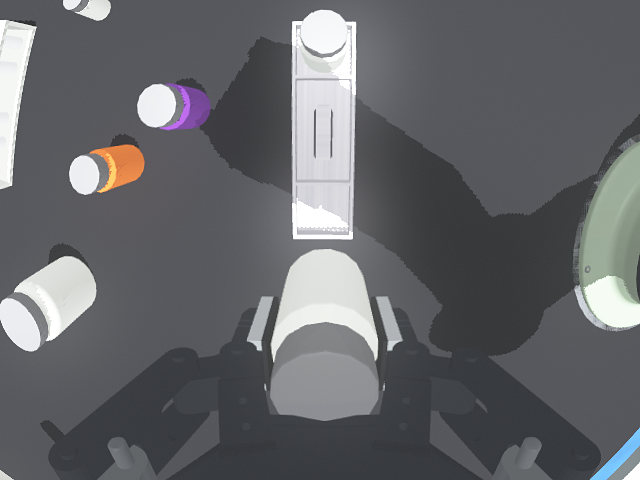

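```bash
python3 -m handwheel '[{"dx":0,"dy":-0.1,"dz":4,"wx":0,"wy":0,"wz":0,"claw":35},{"dx":0,"dy":0,"dz":4,"wx":0,"wy":0,"wz":0,"claw":35},{"dx":0,"dy":0,"dz":4,"wx":0,"wy":0,"wz":0,"claw":35},{"dx":0,"dy":0,"dz":3,"wx":0,"wy":0,"wz":0,"claw":35},{"dx":0,"dy":0,"dz":0.5,"wx":0,"wy":0,"wz":0,"claw":35},{"dx":0,"dy":0,"dz":0,"wx":0,"wy":0,"wz":0,"claw":35}]'
python3 -c "
from h import *
goal(.4108,.1798,.0355,-1.095)"
```

```text
clock: 11.32
position: [0.411, 0.1789, 0.0609]
tool_rot: [3.139, 0.001, -1.093]
force: [0.3, 0.6, -0.4]
grip_width: 0.0389
finger_force: 31.0
go cm [-0.08 -0.02  2.54] w [0.002 0.001 0.002] t 11.32 F [ 0.3  0.6 -0.4]
```

```bash
python3 -m handwheel '[{"dx":-0.1,"dy":0,"dz":0.4,"wx":0,"wy":0,"wz":0,"claw":35},{"dx":0,"dy":0,"dz":0.6,"wx":0,"wy":0,"wz":0,"claw":35},{"dx":0,"dy":0,"dz":0.6,"wx":0,"wy":0,"wz":0,"claw":35},{"dx":0,"dy":0,"dz":0.5,"wx":0,"wy":0,"wz":0,"claw":35},{"dx":0,"dy":0,"dz":0.3,"wx":0,"wy":0,"wz":0,"claw":35},{"dx":0,"dy":0,"dz":0,"wx":0,"wy":0,"wz":0,"claw":35},{"dx":0,"dy":0,"dz":0,"wx":0,"wy":0,"wz":0,"claw":35}]'
```

```text
clock: 12.2
position: [0.4099, 0.1802, 0.0364]
tool_rot: [3.139, 0.001, -1.092]
force: [0.8, -0.4, -0.9]
grip_width: 0.0391
finger_force: 31.0
```

```bash
python3 -m handwheel '[{"dx":0,"dy":0,"dz":0.1,"wx":0,"wy":0,"wz":0,"claw":35},{"dx":0,"dy":0,"dz":0,"wx":0,"wy":0,"wz":0,"claw":35},{"dx":0,"dy":0,"dz":0,"wx":0,"wy":0,"wz":0,"claw":55},{"dx":0,"dy":0,"dz":0,"wx":0,"wy":0,"wz":0,"claw":75},{"dx":0,"dy":0,"dz":0,"wx":0,"wy":0,"wz":0,"claw":80},{"dx":0,"dy":0,"dz":0,"wx":0,"wy":0,"wz":0,"claw":80}]'
python3 -m handwheel '[{"dx":0,"dy":0,"dz":-2,"wx":0,"wy":0,"wz":0,"claw":80},{"dx":0,"dy":0,"dz":-5,"wx":0,"wy":0,"wz":0,"claw":80},{"dx":0,"dy":0,"dz":-5,"wx":0,"wy":0,"wz":0,"claw":80},{"dx":0,"dy":0,"dz":-5,"wx":0,"wy":0,"wz":0,"claw":80},{"dx":0,"dy":0,"dz":0,"wx":0,"wy":0,"wz":0,"claw":60},{"dx":0,"dy":0,"dz":0,"wx":0,"wy":0,"wz":0,"claw":60}]'
python3 - <<'E'
from h import *
f=optics.grab_frame('wrist');cv2.imwrite('pics/w6.png',f['frame'])
M=optics.masks_of('carrier','wrist');B=optics.masks_of('bottle_center','wrist')
UP=[box(-.004,.004,-.018,-.011,0,.1),box(-.004,.004,.011,.018,0,.1),box(-.004,.004,-.018,.018,.1,.113)]
for d in M[:1]: print(d['rect'],fit([.4446,.114,.475],[CAR[0],CAR[2]]+UP,[(f,d['region'],1)],[.008,.008,.05]))
for d in B: print(d['p'],d['rect'])
goal(.4446,.1140,.20,-1.096)
E
```

```text
clock: 12.95
position: [0.4098, 0.1802, 0.0354]
tool_rot: [3.139, 0.001, -1.092]
force: [0.6, 0.5, 0.5]
grip_width: 0.0684
finger_force: 0.0
clock: 13.7
position: [0.41, 0.1806, 0.205]
tool_rot: [3.139, 0.001, -1.091]
force: [-0.2, -0.1, -1.1]
grip_width: 0.0515
finger_force: 0.0
[289.8, 20.0, 67.6, 219.4] (array([0.4448307 , 0.1134936 , 0.47308293]), np.float64(0.47190658016886794))
0.8 [63.8, 140.9, 76.4, 54.7]
0.79 [133.1, 80.1, 74.0, 47.4]
0.77 [301.1, 187.5, 48.5, 70.1]
go cm [ 7.46 -0.03  0.46] w [0.004 0.001 0.004] t 13.85 F [-0.5 -0.8 -0. ]
```

View pics/w6.png

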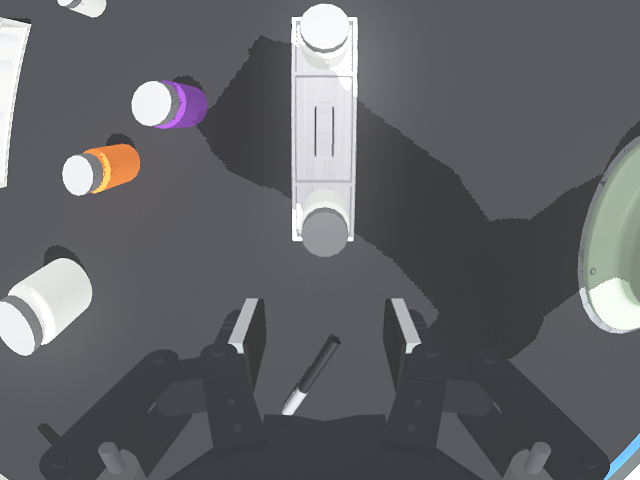

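```bash
python3 -m handwheel '[{"dx":3.7,"dy":0,"dz":0,"wx":0,"wy":0,"wz":0.005,"claw":60},{"dx":3.8,"dy":0,"dz":0,"wx":0,"wy":0,"wz":0,"claw":60},{"dx":0,"dy":0,"dz":0,"wx":0,"wy":0,"wz":0,"claw":60},{"dx":0,"dy":0,"dz":0,"wx":0,"wy":0,"wz":0,"claw":60}]'
python3 -c "
from h import *
goal(.4447,.1138,.127,-1.096)"
```

```text
clock: 14.35
position: [0.4444, 0.1137, 0.2048]
tool_rot: [3.138, 0.001, -1.097]
force: [0.1, 0.4, -0.7]
grip_width: 0.0513
finger_force: 0.0
go cm [ 0.01 -0.06  7.78] w [ 0.004  0.001 -0.001] t 14.35 F [ 0.1  0.4 -0.7]
```

```bash
python3 -m handwheel '[{"dx":0,"dy":0,"dz":4,"wx":0.003,"wy":0,"wz":0,"claw":60},{"dx":0,"dy":0,"dz":3.8,"wx":0,"wy":0,"wz":0,"claw":60},{"dx":0,"dy":0,"dz":0,"wx":0,"wy":0,"wz":0,"claw":40},{"dx":0,"dy":0,"dz":0,"wx":0,"wy":0,"wz":0,"claw":25},{"dx":0,"dy":0,"dz":0,"wx":0,"wy":0,"wz":0,"claw":5},{"dx":0,"dy":0,"dz":0,"wx":0,"wy":0,"wz":0,"claw":0},{"dx":0,"dy":0,"dz":0,"wx":0,"wy":0,"wz":0,"claw":0},{"dx":0,"dy":0,"dz":0,"wx":0,"wy":0,"wz":0,"claw":0}]' 60
```

```text
clock: 15.35
position: [0.4449, 0.114, 0.1285]
tool_rot: [-3.14, 0.001, -1.096]
force: [-3.3, -0.1, 10.9]
grip_width: 0.0089
finger_force: 59.1
```

```bash
python3 -m handwheel '[{"dx":0,"dy":0,"dz":-0.2,"wx":0,"wy":0,"wz":0,"claw":0},{"dx":0,"dy":0,"dz":-0.5,"wx":0,"wy":0,"wz":0,"claw":0},{"dx":0,"dy":0,"dz":-1,"wx":0,"wy":0,"wz":0,"claw":0},{"dx":0,"dy":0,"dz":-2,"wx":0,"wy":0,"wz":0,"claw":0},{"dx":0,"dy":0,"dz":-3,"wx":0,"wy":0,"wz":0,"claw":0},{"dx":0,"dy":0,"dz":-3,"wx":0,"wy":0,"wz":0,"claw":0},{"dx":0,"dy":0,"dz":-3,"wx":0,"wy":0,"wz":0,"claw":0},{"dx":0,"dy":0,"dz":-2,"wx":0,"wy":0,"wz":0,"claw":0}]'
python3 -m handwheel '[{"dx":0,"dy":0,"dz":-2,"wx":0,"wy":0,"wz":0,"claw":0},{"dx":0,"dy":0,"dz":-1.3,"wx":0,"wy":0,"wz":0,"claw":0},{"dx":0,"dy":0,"dz":0,"wx":0,"wy":0,"wz":0,"claw":0},{"dx":0,"dy":0,"dz":0,"wx":0,"wy":0,"wz":0,"claw":0}]'
cat >> h.py <<'E'
def rod(ps,r=.004):
    out=[]; a=np.linspace(0,2*np.pi,10)
    ball=r*np.array([(np.cos(u)*np.cos(v),np.sin(u)*np.cos(v),np.sin(v)) for u in a for v in(-1.2,-.6,0,.6,1.2)])
    for p,q in zip(ps[:-1],ps[1:]): out.append(np.vstack([ball+p,ball+q]))
    return out
HK=rod(np.array([(.079,0,.008),(.018,0,.008),(.009,0,0),(-.008,0,0),(-.0155,0,.0035),(-.019,0,.010),(-.019,0,.014)]))
E
python3 - <<'E'
from h import *
W=np.load('w3.npy',allow_pickle=True).item(); M=np.load('m3.npy',allow_pickle=True).item()
V=[]
for n in('top','scene'):
    f=optics.grab_frame(n); d=optics.masks_of('hook',n); print(n,[(x['p'],x['rect']) for x in d]); V.append((f,d[0]['region'],0))
V.append((W,M['hook'][0]['region'],1))
np.save('hv.npy',np.array(V,dtype=object),allow_pickle=True)
# show masks
ims=[]
for i,v in enumerate(V):
    im=v[0]['frame'].copy(); cs,_=cv2.findContours(v[1].astype(np.uint8),0,1); ys,xs=np.where(v[1]); 
    y0,x0=max(0,ys.min()-12),max(0,xs.min()-12); 
    c=im[y0:ys.max()+12,x0:xs.max()+12]; k=int(min(260/c.shape[1],560/c.shape[0])); c=cv2.resize(c,None,fx=k,fy=k,interpolation=0)
    for q in cs: cv2.polylines(c,[((q-[x0,y0])*k+k//2).astype(np.int32)],True,(0,0,255),1)
    print(i,x0,y0,k); C=np.zeros((560,260,3),np.uint8); C[:c.shape[0],:c.shape[1]]=c; ims.append(C)
cv2.imwrite('pics/hk.png',np.hstack(ims))
E
```

```text
clock: 16.35
position: [0.4446, 0.1133, 0.276]
tool_rot: [-3.141, 0.001, -1.097]
force: [0.2, 1.6, -7.5]
grip_width: 0.0091
finger_force: 58.8
clock: 16.85
position: [0.4443, 0.1135, 0.3068]
tool_rot: [3.141, 0.001, -1.097]
force: [0.2, -0.3, -7.9]
grip_width: 0.0086
finger_force: 58.8
top [(0.55, [364.3, 189.6, 41.2, 31.5])]
scene [(0.75, [240.5, 154.7, 25.0, 36.3])]
0 355 176 4
1 226 141 5
2 575 224 4
```

View pics/hk.png

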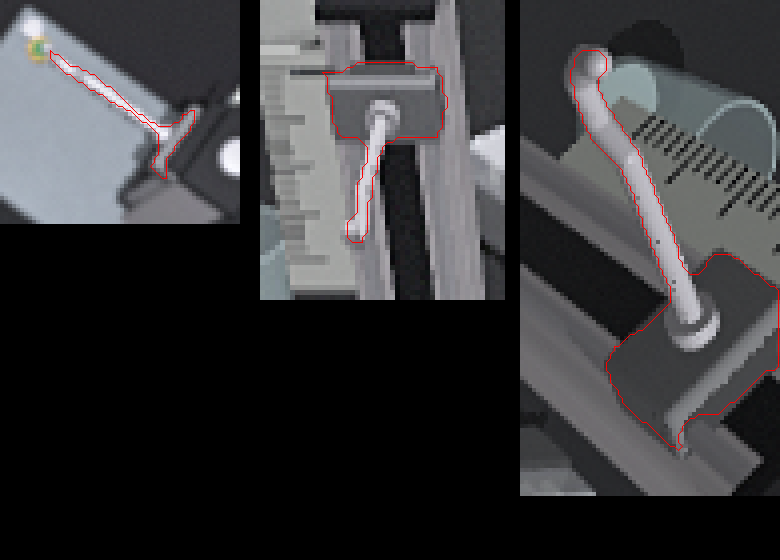

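```bash
python3 - <<'E'
from h import *
from scipy.optimize import least_squares
V=np.load('hv.npy',allow_pickle=True)
tip=[(367.5,189.3),(245,187.4),(593,240.3)]; root=[(395,209),(250.6,164),(617.5,303.5)]
wt=[1/3.,1/2.7,1/1.3]
def pts(p): 
    x,y,a,dz=p; return place([x,y,a,.255+dz],[np.array([(-.019,0,.013),(.074,0,.008),(0,0,0)])])[0]
def res(p,use=(0,1,2)):
    P=pts(p); r=[]
    for i in use:
        q=project(V[i][0],P,V[i][2]); r+=list((q[0]-tip[i])/1)
        d=(q[1]-q[0])/np.linalg.norm(q[1]-q[0]); n=np.array([-d[1],d[0]]); r.append((root[i]-q[0])@n)
    return np.r_[r,p[3]/.002]
for use in((0,1,2),(1,2),(0,2),(0,1)):
    s=least_squares(res,[.64,-.205,-2.15,0],args=(use,)); print(use,s.x.round(4),res(s.x,use).round(1))
W=V[2][0]; c=[unproject(W,u,.019,1) for u in((508,146),(444,202),(513,295))]; ct=(c[0]+c[2])/2
for a,b in((2,1),(1,0)): print('base',np.linalg.norm(c[a]-c[b]),np.arctan2(*(c[a]-c[b])[1::-1]))
yw=np.arctan2(*(c[2]-c[1])[1::-1]); print(ct, 'seat',ct-[.06*np.cos(yw),.06*np.sin(yw),0])
# hook-mask refinement
HR=rod(np.array([(.066,0,.008),(.018,0,.008),(.009,0,0),(-.008,0,0),(-.0155,0,.0035),(-.019,0,.010),(-.019,0,.014)]))
E
```

```text
(0, 1, 2) [ 6.3460e-01 -2.1280e-01 -2.1686e+00 -9.0000e-04] [-1.  -0.7 -0.  -0.9  0.4  0.   0.2  0.7  0.  -0.5]
(1, 2) [ 6.350e-01 -2.107e-01 -2.167e+00  5.000e-04] [-0.7  0.4 -0.  -0.2  0.3  0.   0.2]
(0, 2) [ 6.3480e-01 -2.1320e-01 -2.1719e+00 -1.4000e-03] [-0.8 -0.8 -0.   0.3  0.4  0.  -0.7]
(0, 1) [ 6.3230e-01 -2.1450e-01 -2.1597e+00 -6.0000e-04] [-0.4  0.1 -0.1 -0.3 -0.4  0.1 -0.3]
base 0.21531508253447396 -2.1625839369003237
base 0.1341128149797938 2.5346308008514145
[ 0.60392161 -0.25548037  0.019     ] seat [ 0.63739234 -0.20568368  0.019     ]
```

```bash
python3 -m handwheel '[{"dx":0,"dy":0,"dz":0,"wx":0,"wy":0,"wz":-0.05,"claw":0},{"dx":0,"dy":0,"dz":0,"wx":0,"wy":0,"wz":-0.1,"claw":0},{"dx":0,"dy":0,"dz":0,"wx":0,"wy":0,"wz":-0.1,"claw":0},{"dx":0,"dy":0,"dz":0,"wx":0,"wy":0,"wz":-0.1,"claw":0},{"dx":0,"dy":0,"dz":0,"wx":0,"wy":0,"wz":-0.1,"claw":0},{"dx":0,"dy":0,"dz":0,"wx":0,"wy":0,"wz":-0.05,"claw":0},{"dx":1,"dy":0.1,"dz":0,"wx":0,"wy":0,"wz":0,"claw":0},{"dx":2,"dy":0.1,"dz":0,"wx":0,"wy":0,"wz":0,"claw":0}]'
python3 -m handwheel '[{"dx":3,"dy":0.1,"dz":0,"wx":0,"wy":0,"wz":0,"claw":0},{"dx":4,"dy":0.1,"dz":0,"wx":0,"wy":0,"wz":0,"claw":0},{"dx":4,"dy":0.1,"dz":0,"wx":0,"wy":0,"wz":0,"claw":0},{"dx":4,"dy":0.1,"dz":0,"wx":0,"wy":0,"wz":0,"claw":0},{"dx":4,"dy":0.1,"dz":0,"wx":0,"wy":0,"wz":0,"claw":0},{"dx":4,"dy":0.1,"dz":0,"wx":0,"wy":0,"wz":0,"claw":0},{"dx":3,"dy":0.1,"dz":0,"wx":0,"wy":0,"wz":0,"claw":0},{"dx":2.5,"dy":0.1,"dz":0,"wx":0,"wy":0,"wz":0,"claw":0}]'
python3 -m handwheel '[{"dx":1.5,"dy":0.1,"dz":0,"wx":0,"wy":0,"wz":0,"claw":0},{"dx":1,"dy":0,"dz":0,"wx":0,"wy":0,"wz":0,"claw":0},{"dx":0,"dy":0,"dz":0,"wx":0,"wy":0,"wz":0,"claw":0},{"dx":0,"dy":0,"dz":0,"wx":0,"wy":0,"wz":0,"claw":0}]'
python3 - <<'E'
from h import *
f=optics.grab_frame('wrist'); np.save('w7.npy',f,allow_pickle=True)
M={o:optics.masks_of(o,'wrist') for o in('hook','carrier','bottle_center','carrier_grip')}; np.save('m7.npy',M,allow_pickle=True)
for o in M: print(o,[(round(d['p'],2),d['rect']) for d in M[o]])
print('pred hook px',project(f,place([.635,-.211,-2.167,.255],[np.array([(-.019,0,.013),(.074,0,.008),(0,0,0)])])[0],1).round(1))
goal(.719,-.087,.308,-.596); print(monitor.observe()['moment'].round(2))
E
```

```text
clock: 18.05
position: [0.4684, 0.0953, 0.3072]
tool_rot: [-3.141, 0.001, -0.595]
force: [0.3, 0.6, -7.5]
grip_width: 0.009
finger_force: 58.9
clock: 19.05
position: [0.7004, -0.0727, 0.3061]
tool_rot: [3.141, 0.001, -0.597]
force: [-0.1, -0.6, -7.8]
grip_width: 0.0091
finger_force: 58.9
clock: 19.55
position: [0.7195, -0.0861, 0.307]
tool_rot: [-3.141, 0.001, -0.596]
force: [-0.0, 1.2, -7.4]
grip_width: 0.0085
finger_force: 58.9
hook [(0.62, [538.5, 235.4, 101.3, 63.4]), (0.59, [279.2, 92.6, 89.3, 292.6])]
carrier [(0.73, [280.7, 95.9, 86.8, 285.6])]
bottle_center [(0.59, [178.5, 350.8, 24.7, 19.3]), (0.56, [305.9, 384.9, 36.3, 22.2])]
carrier_grip [(0.56, [279.1, 91.1, 91.5, 291.6]), (0.19, [536.0, 229.4, 104.0, 66.7])]
pred hook px [[543.3 273.3]
 [636.3 266.1]
 [556.4 264.8]]
go cm [-0.01  0.1  -0.08] w [-0.001  0.001 -0.   ] t 19.8 F [ 0.2 -0.6 -8. ]
[-0.01  0.04 -0.  ]
```

```bash
python3 - <<'E'
from h import *
f=np.load('w7.npy',allow_pickle=True).item(); m=np.load('m7.npy',allow_pickle=True).item()['hook'][0]['region']
HR=rod(np.array([(.070,0,.008),(.018,0,.008),(.009,0,0),(-.008,0,0),(-.0155,0,.0035),(-.019,0,.010),(-.019,0,.014)]))
S=sil(f,place([.635,-.211,-2.167,.255],HR),1)>.5
for n,a in(('mask',m),('pred',S)): print(n,[(c,int(np.where(a[:,c])[0].min()),int(np.where(a[:,c])[0].max())) for c in range(536,640,8) if a[:,c].any()])
mm=m.copy(); mm[:,600:]=False
g=cv2.cvtColor(f['frame'],6)
for r in range(236,296,4): print(r,' '.join('%3d'%v for v in g[r,530:600:4]))
def cost(p,v=0):
    S=sil(f,place([p[0],p[1],-2.167,.255],HR),1); S[:,600:]=0; return np.abs(S-mm).sum()/mm.sum()
r=minimize(cost,[.635,-.211],method='Nelder-Mead',options=dict(initial_simplex=[[.635,-.211],[.641,-.211],[.635,-.205]],xatol=2e-4,fatol=1e-4)); print(r.x,r.fun)
E
```

```text
mask [(536, 264, 271), (544, 258, 278), (552, 258, 270), (560, 258, 268), (568, 258, 269), (576, 260, 272), (584, 262, 273), (592, 262, 273), (600, 262, 272), (608, 261, 272), (616, 261, 271), (624, 261, 272), (632, 255, 293)]
pred [(536, 264, 274), (544, 260, 280), (552, 259, 271), (560, 259, 270), (568, 259, 270), (576, 261, 272), (584, 263, 274), (592, 263, 274), (600, 262, 273), (608, 262, 273), (616, 262, 272), (624, 261, 272), (632, 261, 271)]
236 139 135 130 177 189  92  92  85  82  86  90  92  93  75  23  24  23  24
240 139 137  87 191 189  38  44  93  92  82  83  88  90  91  93  61  23  25
244 137 141 142 185 176  44  49  45  45  94  89  80  84  87  91  91  92  43
248  53  53  55  55  60  47  45  44  45  44  66  91  87  80  85  88  92  94
252  47  48  47  47  45  45  44  44  45  46  45  44  97  93  85  81  86  89
256  47  45  47  46  45  43  44  43  45  44  44  44  42  46  96  93  80  83
260  47  46  46  80  93 129 143 143 144 147 112  93  50  41  41  89  91  84
264  44  46  82  88 113 150 185 184 186 184 150 142 135 136 143 142 145 146
268  45  45  82 104 134 170 180 181 179 152 153 155 157 193 187 187 189 190
272  46  44  82 148 189  47  44  43  44  41  40  91 149 182 183 181 155 177
276  45  45  55 157 184  40  42  45  43  43  44  45  43  43  43  43  43  43
280  44  44  45  41  42  43  44  43  44  44  44  43  43  44  43  42  44  42
284  43  44  44  43  43  45  43  43  44  42  42  42  43  42  43  41  42  42
288  44  43  44  42  43  43  42  43  41  45  43  43  41  42  43  41  41  42
292  42  45  43  43  42  44  43  43  41  44  43  42  42  42  44  42  43  44
[ 0.63532137 -0.21187179] 0.08718091009988901
```

```bash
python3 -m handwheel '[{"dx":0,"dy":1,"dz":-0.2,"wx":0,"wy":0,"wz":0,"claw":0},{"dx":0,"dy":2,"dz":0,"wx":0,"wy":0,"wz":0,"claw":0},{"dx":0,"dy":2,"dz":0,"wx":0,"wy":0,"wz":0,"claw":0},{"dx":0,"dy":2,"dz":0,"wx":0,"wy":0,"wz":0,"claw":0},{"dx":0.1,"dy":1.5,"dz":0,"wx":0,"wy":0,"wz":0,"claw":0},{"dx":0,"dy":0.5,"dz":0,"wx":0,"wy":0,"wz":0,"claw":0},{"dx":0,"dy":0,"dz":0,"wx":0,"wy":0,"wz":0,"claw":0},{"dx":0,"dy":0,"dz":0,"wx":0,"wy":0,"wz":0,"claw":0}]'
python3 - <<'E'
from h import *
f=optics.grab_frame('wrist'); d=optics.masks_of('hook','wrist')
HR=rod(np.array([(.070,0,.008),(.018,0,.008),(.009,0,0),(-.008,0,0),(-.0155,0,.0035),(-.019,0,.010),(-.019,0,.014)]))
S=sil(f,place([.6353,-.2115,-2.167,.255],HR),1)>.5
print([(x['p'],x['rect']) for x in d]); m=d[0]['region']
for n,a in(('mask',m),('pred',S)): print(n,[(c,int(np.where(a[:,c])[0].min()),int(np.where(a[:,c])[0].max())) for c in range(420,620,10) if a[:,c].any()])
goal(.6353,-.2115,.309,-.596)
E
```

```text
clock: 20.8
position: [0.6704, -0.1609, 0.3087]
tool_rot: [-3.141, 0.001, -0.596]
force: [-0.8, 0.7, -8.3]
grip_width: 0.0089
finger_force: 58.8
[(0.84, [397.0, 204.7, 209.9, 113.1])]
mask [(420, 261, 273), (430, 261, 273), (440, 261, 273), (450, 263, 277), (460, 266, 280), (470, 266, 279), (480, 266, 278), (490, 265, 278), (500, 265, 278), (510, 265, 277), (520, 265, 277), (530, 265, 277), (540, 265, 299), (550, 230, 308), (560, 226, 317), (570, 226, 316), (580, 229, 303), (590, 234, 285), (600, 206, 247)]
pred [(420, 261, 274), (430, 261, 274), (440, 261, 274), (450, 263, 275), (460, 265, 278), (470, 266, 279), (480, 266, 278), (490, 265, 278), (500, 265, 278), (510, 265, 277), (520, 265, 277), (530, 265, 277), (540, 265, 276)]
go cm [-0.07  6.14 -0.03] w [-0.001  0.001  0.   ] t 20.9 F [ 0.9 -0.3 -8.1]
```

```bash
python3 -m handwheel '[{"dx":0,"dy":1,"dz":0,"wx":0,"wy":0,"wz":0,"claw":0},{"dx":0,"dy":1,"dz":0,"wx":0,"wy":0,"wz":0,"claw":0},{"dx":0,"dy":1,"dz":0,"wx":0,"wy":0,"wz":0,"claw":0},{"dx":0,"dy":1,"dz":0,"wx":0,"wy":0,"wz":0,"claw":0},{"dx":0,"dy":1,"dz":0,"wx":0,"wy":0,"wz":0,"claw":0},{"dx":0,"dy":0.7,"dz":0,"wx":0,"wy":0,"wz":0,"claw":0},{"dx":-0.1,"dy":0.4,"dz":0,"wx":0,"wy":0,"wz":0,"claw":0},{"dx":0,"dy":0,"dz":0,"wx":0,"wy":0,"wz":0,"claw":0}]'
python3 - <<'E'
from h import *
goal(.6353,-.2115,.284,-.596)
for n in('wrist','scene','top'):
    optics.grab_frame(n); print(n,[(round(d['p'],2),d['rect']) for o in('hook','carrier') for d in optics.masks_of(o,n)])
E
```

```text
clock: 21.9
position: [0.6348, -0.2116, 0.3089]
tool_rot: [-3.141, 0.001, -0.597]
force: [-0.4, 0.9, -6.3]
grip_width: 0.0091
finger_force: 58.9
go cm [ 0.04 -0.04  2.49] w [-0.001  0.001 -0.001] t 21.9 F [-0.4  0.9 -6.3]
wrist [(0.81, [283.0, 200.2, 243.2, 123.5]), (0.68, [305.2, 383.6, 35.9, 20.8]), (0.39, [281.2, 92.3, 87.5, 289.8]), (0.69, [281.5, 95.7, 86.4, 284.8])]
scene [(0.48, [244.9, 153.5, 19.4, 37.2]), (0.66, [204.2, 155.0, 90.9, 67.0])]
top []
```

```bash
python3 -m handwheel '[{"dx":0,"dy":0,"dz":0.4,"wx":0,"wy":0,"wz":0,"claw":0},{"dx":0,"dy":0,"dz":0.5,"wx":0,"wy":0,"wz":0,"claw":0},{"dx":0,"dy":0,"dz":0.5,"wx":0,"wy":0,"wz":0,"claw":0},{"dx":0,"dy":0,"dz":0.5,"wx":0,"wy":0,"wz":0,"claw":0},{"dx":0,"dy":0,"dz":0.3,"wx":0,"wy":0,"wz":0,"claw":0},{"dx":0,"dy":0,"dz":0,"wx":0,"wy":0,"wz":0,"claw":0},{"dx":0,"dy":0,"dz":0,"wx":0,"wy":0,"wz":0,"claw":0}]'
cat > avg.py <<'E'
from h import *
import sys
F=[]
for i in range(int(sys.argv[1])):
    optics.grab_frame('wrist'); s=monitor.observe(); F.append(np.r_[s['force'],s['moment']])
F=np.array(F); print('F',F.mean(0).round(2),'sd',F.std(0)[:3].round(2),'z',s['position'].round(4),s['clock'])
E
python3 avg.py 12
python3 -m handwheel '[{"dx":0,"dy":0,"dz":0.3,"wx":0,"wy":0,"wz":0,"claw":0},{"dx":0,"dy":0,"dz":0.3,"wx":0,"wy":0,"wz":0,"claw":0},{"dx":0,"dy":0,"dz":0.3,"wx":0,"wy":0,"wz":0,"claw":0},{"dx":0,"dy":0,"dz":0.3,"wx":0,"wy":0,"wz":0,"claw":0},{"dx":0,"dy":0,"dz":0.3,"wx":0,"wy":0,"wz":0,"claw":0},{"dx":0,"dy":0,"dz":0.3,"wx":0,"wy":0,"wz":0,"claw":0},{"dx":0,"dy":0,"dz":0,"wx":0,"wy":0,"wz":0,"claw":0},{"dx":0,"dy":0,"dz":0,"wx":0,"wy":0,"wz":0,"claw":0}]'
python3 avg.py 8
```

```text
clock: 23.22
position: [0.6349, -0.2116, 0.287]
tool_rot: [-3.141, 0.001, -0.597]
force: [-1.0, 0.4, -6.5]
grip_width: 0.009
finger_force: 58.9
F [-0.35  0.15 -7.6   0.01  0.02 -0.01] sd [0.45 0.41 0.57] z [ 0.6349 -0.2116  0.2869] 23.825
clock: 24.82
position: [0.6349, -0.2116, 0.269]
tool_rot: [-3.141, 0.001, -0.597]
force: [0.5, -0.6, -6.1]
grip_width: 0.009
finger_force: 59.1
F [ 0.71 -0.58 -5.63 -0.19 -0.24  0.  ] sd [0.38 0.5  0.33] z [ 0.6349 -0.2116  0.2689] 25.225
```

```bash
python3 -m handwheel '[{"dx":0.1,"dy":0,"dz":0,"wx":0,"wy":0,"wz":0,"claw":0},{"dx":0.1,"dy":0,"dz":0,"wx":0,"wy":0,"wz":0,"claw":0},{"dx":0,"dy":0,"dz":0,"wx":0,"wy":0,"wz":0,"claw":0}]'
python3 avg.py 8
```

```text
clock: 25.6
position: [0.6357, -0.2121, 0.2684]
tool_rot: [-3.141, 0.003, -0.597]
force: [-6.1, 4.0, -5.7]
grip_width: 0.0089
finger_force: 59.1
F [-5.61  3.78 -5.63  0.85  1.44 -0.01] sd [0.31 0.33 0.29] z [ 0.6357 -0.2121  0.2684] 26.0
```

```bash
python3 -m handwheel '[{"dx":-0.18,"dy":0,"dz":0,"wx":0,"wy":0,"wz":0,"claw":0},{"dx":0,"dy":0,"dz":0,"wx":0,"wy":0,"wz":0,"claw":0}]'
python3 avg.py 6
```

```text
clock: 26.25
position: [0.6351, -0.2117, 0.269]
tool_rot: [-3.141, 0.0, -0.597]
force: [-1.0, -0.4, -5.3]
grip_width: 0.009
finger_force: 59.1
F [-0.36  0.43 -5.2   0.07  0.13  0.  ] sd [0.53 0.74 0.33] z [ 0.635  -0.2117  0.2689] 26.55
```

```bash
python3 -m handwheel '[{"dx":-0.01,"dy":0,"dz":0.3,"wx":0,"wy":0,"wz":0,"claw":0},{"dx":0,"dy":0,"dz":0.3,"wx":0,"wy":0,"wz":0,"claw":0},{"dx":0,"dy":0,"dz":0.3,"wx":0,"wy":0,"wz":0,"claw":0},{"dx":0,"dy":0,"dz":0.3,"wx":0,"wy":0,"wz":0,"claw":0},{"dx":0,"dy":0,"dz":0.3,"wx":0,"wy":0,"wz":0,"claw":0},{"dx":0,"dy":0,"dz":0.3,"wx":0,"wy":0,"wz":0,"claw":0},{"dx":0,"dy":0,"dz":0.3,"wx":0,"wy":0,"wz":0,"claw":0},{"dx":0,"dy":0,"dz":0,"wx":0,"wy":0,"wz":0,"claw":0}]'
python3 avg.py 5
python3 -m handwheel '[{"dx":0,"dy":0,"dz":0.3,"wx":0,"wy":0,"wz":0,"claw":0},{"dx":0,"dy":0,"dz":0.3,"wx":0,"wy":0,"wz":0,"claw":0},{"dx":0,"dy":0,"dz":0.3,"wx":0,"wy":0,"wz":0,"claw":0},{"dx":0,"dy":0,"dz":0.3,"wx":0,"wy":0,"wz":0,"claw":0},{"dx":0,"dy":0,"dz":0.3,"wx":0,"wy":0,"wz":0,"claw":0},{"dx":0,"dy":0,"dz":0.3,"wx":0,"wy":0,"wz":0,"claw":0},{"dx":0,"dy":0,"dz":0.2,"wx":0,"wy":0,"wz":0,"claw":0},{"dx":0,"dy":0,"dz":0,"wx":0,"wy":0,"wz":0,"claw":0}]'
python3 avg.py 12
```

```text
clock: 27.55
position: [0.6349, -0.2116, 0.2477]
tool_rot: [-3.141, 0.001, -0.597]
force: [1.4, -0.3, -3.2]
grip_width: 0.0088
finger_force: 59.4
F [ 0.73 -0.47 -3.47 -0.11 -0.23  0.  ] sd [0.27 0.68 0.27] z [ 0.635  -0.2116  0.248 ] 27.8
clock: 28.8
position: [0.6349, -0.2116, 0.2278]
tool_rot: [-3.141, 0.001, -0.597]
force: [0.6, -1.0, -2.0]
grip_width: 0.009
finger_force: 59.7
F [ 1.31 -0.99 -1.51 -0.22 -0.31 -0.01] sd [0.65 0.42 0.44] z [ 0.6349 -0.2116  0.2279] 29.4
```

```bash
python3 -m handwheel '[{"dx":0.04,"dy":0,"dz":0.2,"wx":0,"wy":0,"wz":0,"claw":0},{"dx":0,"dy":0,"dz":0.2,"wx":0,"wy":0,"wz":0,"claw":0},{"dx":0,"dy":0,"dz":0.2,"wx":0,"wy":0,"wz":0,"claw":0},{"dx":0,"dy":0,"dz":0.2,"wx":0,"wy":0,"wz":0,"claw":0},{"dx":0,"dy":0,"dz":0.2,"wx":0,"wy":0,"wz":0,"claw":0},{"dx":0,"dy":0,"dz":0.2,"wx":0,"wy":0,"wz":0,"claw":0},{"dx":0,"dy":0,"dz":0,"wx":0,"wy":0,"wz":0,"claw":0},{"dx":0,"dy":0,"dz":0,"wx":0,"wy":0,"wz":0,"claw":0}]'
python3 avg.py 25
```

```text
clock: 30.4
position: [0.6352, -0.2117, 0.2159]
tool_rot: [-3.141, 0.001, -0.597]
force: [-2.6, 1.5, -0.4]
grip_width: 0.0091
finger_force: 59.9
F [-2.41  1.32 -0.26  0.35  0.64  0.  ] sd [0.39 0.56 0.54] z [ 0.6352 -0.2118  0.2159] 31.65
```

```bash
python3 -m handwheel '[{"dx":-0.025,"dy":0,"dz":0.1,"wx":0,"wy":0,"wz":0,"claw":0},{"dx":0,"dy":0,"dz":0.05,"wx":0,"wy":0,"wz":0,"claw":0},{"dx":0,"dy":0,"dz":0,"wx":0,"wy":0,"wz":0,"claw":0}]'
python3 avg.py 25
```

```text
clock: 32.02
position: [0.6351, -0.2117, 0.2144]
tool_rot: [-3.141, 0.001, -0.597]
force: [-1.2, 0.2, -0.5]
grip_width: 0.0094
finger_force: 59.9
F [-0.37  0.09 -0.26  0.03  0.13 -0.  ] sd [0.53 0.49 0.6 ] z [ 0.6351 -0.2116  0.2144] 33.275
```

```bash
python3 -m handwheel '[{"dx":0,"dy":0,"dz":0.08,"wx":0,"wy":0,"wz":0,"claw":0},{"dx":0,"dy":0,"dz":0,"wx":0,"wy":0,"wz":0,"claw":0},{"dx":0,"dy":0,"dz":0,"wx":0,"wy":0,"wz":0,"claw":0}]' 20
python3 avg.py 15
```

```text
clock: 33.65
position: [0.6351, -0.2116, 0.2136]
tool_rot: [-3.141, 0.001, -0.597]
force: [0.7, -0.0, -0.7]
grip_width: 0.009
finger_force: 59.9
F [ 0.06 -0.36 -0.19 -0.08 -0.04 -0.01] sd [0.56 0.34 0.59] z [ 0.635  -0.2116  0.2136] 34.4
```

```bash
python3 -m handwheel '[{"dx":0,"dy":0,"dz":0,"wx":0,"wy":0,"wz":0,"claw":15},{"dx":0,"dy":0,"dz":0,"wx":0,"wy":0,"wz":0,"claw":25},{"dx":0,"dy":0,"dz":0,"wx":0,"wy":0,"wz":0,"claw":35},{"dx":0,"dy":0,"dz":0,"wx":0,"wy":0,"wz":0,"claw":45},{"dx":0,"dy":0,"dz":0,"wx":0,"wy":0,"wz":0,"claw":45},{"dx":0,"dy":0,"dz":0,"wx":0,"wy":0,"wz":0,"claw":45},{"dx":0,"dy":0,"dz":0,"wx":0,"wy":0,"wz":0,"claw":45}]'
python3 - <<'E'
from h import *
goal(.6351,-.2116,.2136,-.596)
for i in range(4):
    f=optics.grab_frame('scene'); print([(round(d['p'],2),d['rect']) for d in optics.masks_of('carrier','scene')[:1]])
E
python3 avg.py 10
```

```text
clock: 35.28
position: [0.635, -0.2116, 0.2136]
tool_rot: [-3.141, 0.001, -0.597]
force: [0.5, -0.7, -0.3]
grip_width: 0.0386
finger_force: 0.0
go cm [ 0.01 -0.01 -0.  ] w [-0.001  0.001 -0.001] t 35.27 F [ 0.5 -0.7 -0.3]
[(0.74, [211.4, 192.2, 84.8, 61.1])]
[(0.59, [210.7, 192.8, 85.2, 59.9])]
[(0.58, [213.9, 197.1, 79.4, 56.5])]
[(0.72, [214.7, 205.9, 79.7, 48.2])]
F [-0.13 -0.08  0.09 -0.    0.   -0.02] sd [0.56 0.31 0.61] z [ 0.635  -0.2116  0.2136] 36.175
```

```bash
python3 -m handwheel '[{"dx":0,"dy":0,"dz":-0.5,"wx":0,"wy":0,"wz":0,"claw":45},{"dx":0,"dy":0,"dz":-1,"wx":0,"wy":0,"wz":0,"claw":45},{"dx":0,"dy":0,"dz":-2,"wx":0,"wy":0,"wz":0,"claw":45},{"dx":0,"dy":0,"dz":-3,"wx":0,"wy":0,"wz":0,"claw":45},{"dx":0,"dy":0,"dz":-4,"wx":0,"wy":0,"wz":0,"claw":45},{"dx":0,"dy":0,"dz":-4,"wx":0,"wy":0,"wz":0,"claw":45},{"dx":0,"dy":0,"dz":-3,"wx":0,"wy":0,"wz":0,"claw":45},{"dx":0,"dy":0,"dz":0,"wx":0,"wy":0,"wz":0,"claw":45}]'
python3 - <<'E'
from h import *
g0=None
for i in range(8):
    f=optics.grab_frame('scene'); g=cv2.cvtColor(f['frame'],6)[120:270,200:310].astype(float)
    if g0 is not None: print('diff',round(np.abs(cv2.GaussianBlur(g-g0,(0,0),1)).max(),1),round(np.abs(g-g0).mean(),2))
    g0=g
for n in('scene','wrist','top'):
    f=optics.grab_frame(n)
    for o in('carrier','hook','bottle_center'): print(n,o,[(round(d['p'],2),d['rect']) for d in optics.masks_of(o,n)])
# predicted position of hanging carrier (seat dip 71 mm, either way round)
f=optics.grab_frame('scene'); C=place([.635,-.2116,-2.167,.2136-.1285],[np.vstack(CAR)])[0]; q=project(f,C,0); print('pred carrier rect',q.min(0),q.max(0)-q.min(0))
for s in(-.074,.074): print('bottle top px',project(f,place([.635,-.2116,-2.167,.2136-.1285],[np.array([[0,s,.089],[0,s,.05]])])[0],0).round(1).tolist())
E
```

```text
clock: 37.17
position: [0.6353, -0.2126, 0.3921]
tool_rot: [-3.14, -0.003, -0.597]
force: [-0.6, -0.3, 0.2]
grip_width: 0.0382
finger_force: 0.0
diff 39.5 2.05
diff 36.6 1.99
diff 13.0 1.91
diff 13.8 1.86
diff 8.6 1.83
diff 5.4 1.84
diff 7.8 1.85
scene carrier [(0.72, [208.3, 190.5, 85.8, 62.0])]
scene hook [(0.86, [244.5, 178.8, 25.2, 38.5]), (0.62, [215.9, 283.4, 39.1, 40.7])]
scene bottle_center [(0.67, [359.7, 354.2, 17.6, 42.0]), (0.64, [353.0, 323.4, 19.2, 33.1]), (0.57, [272.3, 211.2, 21.7, 32.0])]
wrist carrier [(0.9, [298.4, 109.5, 53.4, 162.6])]
wrist hook [(0.71, [187.1, 127.1, 67.8, 68.9]), (0.7, [302.3, 165.6, 141.0, 73.6])]
wrist bottle_center [(0.81, [150.8, 319.8, 34.7, 41.6]), (0.73, [307.2, 240.2, 36.4, 47.9]), (0.6, [105.6, 316.5, 33.7, 45.5])]
top carrier []
top hook [(0.66, [390.5, 205.6, 12.9, 17.7])]
top bottle_center [(0.57, [241.3, 211.6, 17.3, 16.8]), (0.56, [215.0, 200.5, 18.0, 12.0]), (0.54, [386.8, 206.3, 12.8, 19.7])]
pred carrier rect [209.52593278 191.81146387] [85.65582486 60.27194593]
bottle top px [[281.2, 215.9], [282.3, 228.7]]
bottle top px [[218.6, 216.1], [221.0, 228.9]]
```

```bash
python3 -m handwheel '[{"dx":0,"dy":0,"dz":-2,"wx":0,"wy":0,"wz":0,"claw":45},{"dx":0,"dy":0,"dz":0,"wx":0,"wy":0,"wz":0,"claw":45},{"dx":0,"dy":0,"dz":0,"wx":0,"wy":0,"wz":0,"claw":45},{"dx":0,"dy":0,"dz":0,"wx":0,"wy":0,"wz":0,"claw":45},{"dx":0,"dy":0,"dz":0,"wx":0,"wy":0,"wz":0,"claw":45},{"dx":0,"dy":0,"dz":0,"wx":0,"wy":0,"wz":0,"claw":45},{"dx":0,"dy":0,"dz":0,"wx":0,"wy":0,"wz":0,"claw":45},{"dx":0,"dy":0,"dz":0,"wx":0,"wy":0,"wz":0,"claw":45}]' >/dev/null
python3 -m handwheel '[{"dx":0,"dy":0,"dz":0,"wx":0,"wy":0,"wz":0,"claw":45},{"dx":0,"dy":0,"dz":0,"wx":0,"wy":0,"wz":0,"claw":45},{"dx":0,"dy":0,"dz":0,"wx":0,"wy":0,"wz":0,"claw":45},{"dx":0,"dy":0,"dz":0,"wx":0,"wy":0,"wz":0,"claw":45},{"dx":0,"dy":0,"dz":0,"wx":0,"wy":0,"wz":0,"claw":45},{"dx":0,"dy":0,"dz":0,"wx":0,"wy":0,"wz":0,"claw":45},{"dx":0,"dy":0,"dz":0,"wx":0,"wy":0,"wz":0,"claw":45},{"dx":0,"dy":0,"dz":0,"wx":0,"wy":0,"wz":0,"claw":45}]'
python3 - <<'E'
from h import *
g0=None
for i in range(8):
    f=optics.grab_frame('scene'); g=cv2.cvtColor(f['frame'],6)[120:270,200:310].astype(float)
    if g0 is not None: print('diff',round(np.abs(cv2.GaussianBlur(g-g0,(0,0),1)).max(),1),round(np.abs(g-g0).mean(),2))
    g0=g
G=cv2.cvtColor(f['frame'],6)
for u in(218,281): 
    for r in range(205,246,4): print(r,G[r,u-14:u+16:3])
for o in('vial','jar','dishes','tipbox','beaker','marker'): print(o,[d['rect'] for d in optics.masks_of(o,'scene')][:2])
f=optics.grab_frame('wrist'); print('wr',[(round(d['p'],2),d['rect']) for o in('carrier','bottle_center','twin_center') for d in optics.masks_of(o,'wrist')])
for s in(-.074,.074): print('pred bottle top px',project(f,place([.635,-.2116,-2.167,.2136-.1285],[np.array([[0,s,.089]])])[0],1).round(1))
E
```

```text
clock: 40.22
position: [0.6351, -0.2118, 0.4086]
tool_rot: [-3.141, 0.001, -0.597]
force: [-0.3, -1.0, -0.6]
grip_width: 0.0384
finger_force: 0.0
diff 2.7 1.8
diff 2.9 1.82
diff 3.2 1.84
diff 3.5 1.83
diff 3.6 1.81
diff 3.7 1.84
diff 3.1 1.85
205 [ 57  57  56 135 147 147 153 159 146 140]
209 [ 58  56  32  52 169 185 185 183 186 199]
213 [ 60  45  31  50 125  81  79 169 192 111]
217 [60 61 47 92 92 93 90 88 51 60]
221 [59 59 55 91 99 92 91 82 65 62]
225 [ 59  61  53 156  83  82 111 169 155  58]
229 [ 64  59  57 164 167 172 165 157 149  50]
233 [ 61  58  59 114 160 162 163 156 148 133]
237 [ 60  60  57 120 159 163 163 160 151 131]
241 [ 60  58  54 105 159 163 162 161 154 139]
245 [ 57  62 135 130 130 131 131 132 129 128]
205 [146 145  56  59  55  58  57  56  54  58]
209 [145 139  55  60  59  56  59  56  57  59]
213 [142 135  49  83  95  91  92  67  58  58]
217 [138 149  40  93  92  92  92  92  59  58]
221 [ 41 169  73  88  93  95  92  80  53  56]
225 [154 145 150 167 128 116 149 167  63  60]
229 [148 147 147 152 164 165 164 157  95  64]
233 [130 129 129 156 160 163 162 155 145 130]
237 [131 128 126 152 159 165 162 159 147 119]
241 [127 127 111 138 159 163 163 158 148 114]
245 [131 131 131 127 126 125 129 128 129 107]
vial [[275.8, 349.3, 14.8, 21.2], [226.0, 119.8, 58.0, 161.5]]
jar [[388.9, 418.1, 51.1, 60.9]]
dishes [[222.3, 121.5, 61.7, 161.2], [215.6, 279.3, 38.7, 43.5]]
tipbox [[264.4, 159.3, 46.4, 44.2]]
beaker [[205.4, 180.9, 26.9, 33.0], [272.4, 210.3, 21.4, 33.3]]
marker [[491.7, 349.2, 48.6, 42.2]]
wr [(0.78, [300.1, 110.1, 50.6, 157.6]), (0.27, [191.8, 129.6, 67.7, 66.7]), (0.95, [152.7, 313.7, 36.0, 39.9]), (0.87, [307.8, 235.1, 35.2, 47.6]), (0.62, [113.7, 315.0, 34.9, 43.3]), (0.8, [305.8, 112.1, 39.1, 33.7])]
pred bottle top px [[324.3 268.4]]
pred bottle top px [[324.3 130. ]]
```

Both bottles are in the carrier, the carrier hangs still, and the other objects haven't moved.

```bash
python3 -c "
from workcell import job_done
print(job_done())"
```

```text
the job is handed in; nothing more can be done
None
```

The loose bottle is in the carrier's empty place, and the loaded carrier (about 0.77 kg) hangs still and free in the scale's hook at a dip of about 7 cm. I handed the job in at about 41 s with the other objects where they were. The scale's yaw measured about -2.17, not the stated -1.5 to -0.9, so I used the measured value.

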